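Fit a tip to the pipette by tapping its nozzle home and hang it back up

ROBOT

A 6-joint arm with a two-finger parallel gripper is mounted at the origin on a cart in front of the work surface, level with it; the furniture and walls round the work are solid. World frame = base frame: x ahead of the robot, y to its left, z up, the work surface at z = 0. Lengths are in m, angles in rad, forces in N, time in s.
With the tool pointing down it reaches from about 0.3 to 0.85 m from the base axis. Payload 5.4 kg.
Tool frame: the origin (TCP) lies at the very end of the fingers, on their centre line; the grasp point (between the pads) lies tcp_to_grasp behind it (tcp_to_grasp is the distance from the TCP to the grasp point, in m); z points along the fingers, y is the line along which they close (so a half turn about z gives the same grasp; the last joint's range is limited). The gripper opens to 85 mm and grips with 20 to 120 N. Pads are 22 mm wide; open, the fingers measure 114 mm over their backs; the gripper's body (76 mm by 85 mm) begins 54 mm behind the grasp point. The pads swing forward as they close: fully open they stand 13 mm farther back than shut.
Start: joints at [-1.437, 0.158, 1.597, -0, 1.386, -0.21], TCP at [0.194, -0.541, 0.231] pointing down, gripper open.
Joint ranges: [-2.91, 2.91], [-0.94, 2.29], [0.18, 2.7], [-1.29, 4.43], [0.17, 2.64], [-3, 3]. Speed limits (rad/s): [2.57, 2.57, 3.14, 3.14, 3.14, 3.14].

INTERFACE

Orientations are given as a unit quaternion [x, y, z, w].
In Python, from workcell import sense, read_camera, sign_off, tcp_to_grasp gives the robot as it stands.
- The arm moves only by the tool carry_out, never from a script. Its argument "series" is one flat list of numbers, 5 for each row, row after row: the shift along the world's x, y, z in m, then the turn about the world's z in rad, then the finger opening in m, from 0 to 0.0854. In form: [tx, ty, tz, spin, hand, tx, ty, tz, spin, hand, ...]. A call has 1 to 12 rows; each row is the pose to reach, as a shift and turn from the pose commanded when the call began; what a row does not reach only later rows make up. A row lasts 1/10 s, in which the tool goes at most 50 mm and 8.59 degrees, less where a joint would pass 70% of its speed; a pose out of reach is approached as far as the arm can. A call with a gripper value outside its range is refused whole. The fingers move at their own pace and stop on an object; "grip_force" is the grip in N (left out, the last holds). Time passes only in rows, so rows that repeat a pose let the fingers close. It gives the time, the measured TCP pose, the force, the opening and the grip force at its end, in the units of the state.
- sense(): the state, without advancing time (a new reading comes with each control period).
- read_camera(name): name is "side" or "top"; returns a dict with "image" (384x512x3 uint8, red, green, blue), "z_map" (384x512 float32, m along the optical axis (not along the pixel's ray), 0 where there is no reading), "vertical_fov" (degrees; the focal length in pixels is half the picture's height over the tangent of half this angle, whatever the lens; pixels are square), "cx", "cy" (the principal point, pixels), "dist_coeffs" ([k1, k2, p1, p2, k3] as OpenCV has them; the pictures are not rectified), "xyz" and "rotation" of the camera in the world. Camera axes: x right, y down, z forward; pixel columns grow to the right and rows downward; lengths in m; the calibration is good to about 2 mm. A picture is of the moment at which its call begins.
- sign_off(): hands the job in; it is judged then, once.
The state is a dict: "time_s": time; "joints": joint angles; "joint_vel": joint speeds; "joint_efforts": joint torques, N m; "position": TCP position; "tcp_rot": TCP orientation; "wrist_force": force on the tool from outside, world axes, zero at the start; "ft_torque": the same for the moment, N m; "opening": finger opening in m; "finger_force": force on a finger pad.
Only numpy, scipy, OpenCV 4.12 (cv2) and the standard library are available. Lean on these libraries where they do the work, as an engineer would, in place of code of your own. Each camera call takes 0.05 s, during which the arm holds its last target. There are 200 camera calls.

TASK

Take the big pipette (the one with the wide nozzle) out of the stand and push or tap its nozzle straight down into the tip standing in the rack until the taper grips firmly, with at least 12 N of push but never over 20 N, or the tip splits. Lift the tip out of the rack on the pipette, held by friction alone and never touched by the fingers, and hang the pipette upright by its collar in its slot of the stand with the tip still on. Leave the slim pipette and the other things where they are.

Things in the scene. Friction and masses are not known exactly. Their poses are not given: they have to be found in the camera images.
- pipette_grip (a point): Big pipette, 115 mm tall, 120 g, hanging upright in a slot of the stand. Point: centre of its white handle, a rounded block 30 (x) by 27 (y) by 46 mm (z, up its axis); grip across y. Black window on the -x face; a finger rest sticks out of the +x face near the top, to 31 mm from the axis. The plunger button ends 33 mm above this point.
- pipette_collar (a point): Centre of the underside of the big pipette's round grey collar (36 mm across, 5 mm thick), 28 mm below pipette_grip. The collar rests on the stand's shelf. Below it the barrel is 22 mm across for 26 mm, narrows to 16 mm, and 34 mm under the collar the bare nozzle begins.
- pipette_nozzle (a point): Centre of the lower end of the big pipette's nozzle, on its axis, 60 mm below pipette_collar. The nozzle is a shank 26 mm long, 8 mm across at the end, widening upward by 0.2 mm per mm, with two sealing rings (9.2 and 11 mm across) 4.6 and 13.6 mm above its end.
- pipette_slim_grip (a point): Slim pipette, a bystander of the same height hanging in the other slot: handle only 22 by 18 mm, nozzle only 4 mm across. Point: centre of its handle.
- tip: Large pipette tip, translucent plastic, 65 mm long, 40 g, the only tip in the rack, upright in one hole with about 1 mm of play. Origin on its axis at the underside of its flange (22 mm across), which rests on the rack's plate; z up. Mouth 10 mm above the origin, point 55 mm below.
- tip_mouth (a point): Centre of the tip's open mouth (rim plane), 12 mm wide inside, 15 outside; z up its axis. Bore 27 mm deep, same taper as the nozzle. By moulding tolerance it begins to bite at 15 to 21 mm of nozzle depth, unlike from tip to tip, not visible; from there the push rises by 3 to 8 N per mm: go by the force. 12 to 16 N grips firmly and then holds by friction; above 20 N the tip splits.
- rack: Rack for large tips, fixed to the bench: white plate 84 (x) by 120 (y) mm with 2 by 3 round holes 17.5 mm wide, 36 mm apart, between two grey end plates that end 3 mm above it. Origin on the bench under its centre; the plate's top is 72 mm above it.
- stand: Pipette stand, off-white plastic, fixed to the bench. Origin on the bench under its centre; -x is its open front. Base 130 by 200 by 10 mm, upright at the back, shelf 8 mm thick with its top at 125 mm and two slots 26 mm wide, open to the front, 100 mm apart along y. A pipette is lifted a little and drawn out forward, and put back the same way or from above.
- slot_a (a point): Where a hanging pipette's collar underside is centred in the +y slot: on the shelf's top, 125 mm above the bench, 15 mm before and 50 mm to the left of the stand's centre. The slot's closed end is 14 mm behind it (+x of the stand), the open front 37 mm before it.
- slot_b (a point): The same point of the other slot, on the -y side of the stand. At the start one slot holds the big pipette and the other the slim one.
- petri: Round petri dish, 59 mm across, 14 mm high, flat on the bench, loose; origin under its centre. A bystander.
- bottle_small: Small screw-cap bottle, 35 mm across, 66 mm tall, loose; origin under its centre. A bystander.
- timer: Bench timer, 39 by 62 by 62 mm, loose, standing; origin under its centre. A bystander.
Mind the look-alikes: they are no part of the job. What is shaped like the part that bears pipette_grip but blue is not meant.

How it is judged:
By the outcome, as a careful person would: the job done as asked, in the order asked, and still so for the second after the job is handed in, with the robot touching nothing.
It also fails if it takes over 67 s, if anything falls off the work surface, if the arm or the gripper's body presses on something with over 40 N, if the wrist force passes 120 N, or if a joint passes its speed limit or range.

## Working session

There is one attempt and no reset: what is moved stays moved. The work goes in short steps, Python scripts to look and compute and a tool call to move; the robot and the scene stay as the last step left them, time stands still between calls to the robot, and variables do not carry over. Pictures are saved under pics/ and viewed, at most 10 in all, crops included, and the job is handed in when it is done.

Besides the shell and the picture viewer there is one more tool, called after ">>>" in YAML: its name, and indented under it one key for each argument. carry_out: Moves the arm, as the interface text tells. Its arguments: {"type":"object","properties":{"series":{"type":"array"},"grip_force":{"type":"number"}},"required":["series"]}

```bash
mkdir -p pics; cat > h.py <<'E'
import numpy as np, cv2, pickle
from workcell import sense, read_camera, sign_off, tcp_to_grasp
def snap(n):
    c=read_camera(n); pickle.dump(c,open(f'{n}.pkl','wb')); return c
def load(n): return pickle.load(open(f'{n}.pkl','rb'))
def K(c):
    f=c['image'].shape[0]/2/np.tan(np.radians(c['vertical_fov'])/2)
    return np.array([[f,0,c['cx']],[0,f,c['cy']],[0,0,1.]])
def R(c):
    from scipy.spatial.transform import Rotation as Ro
    r=np.array(c['rotation'],float)
    return Ro.from_quat(r).as_matrix() if r.size==4 else r.reshape(3,3)
def ray(c,u,v):
    p=cv2.undistortPoints(np.array([[[u,v]]],float),K(c),np.array(c['dist_coeffs'],float))[0,0]
    return np.array([p[0],p[1],1.])
def atz(c,u,v,z):
    d=R(c)@ray(c,u,v); o=np.array(c['xyz']); return o+d*(z-o[2])/d[2]
def dep(c,u,v):
    z=c['z_map'][int(round(v)),int(round(u))]; return np.array(c['xyz'])+R(c)@(ray(c,u,v)*z)
def proj(c,P):
    q=R(c).T@(np.array(P,float)-np.array(c['xyz']))
    return cv2.projectPoints(q.reshape(1,1,3),np.zeros(3),np.zeros(3),K(c),np.array(c['dist_coeffs'],float))[0][0,0]
def cloud(c):
    h,w=c['z_map'].shape; u,v=np.meshgrid(np.arange(w),np.arange(h))
    p=cv2.undistortPoints(np.stack([u,v],-1).reshape(-1,1,2).astype(float),K(c),np.array(c['dist_coeffs'],float)).reshape(h,w,2)
    r=np.dstack([p,np.ones((h,w))])*c['z_map'][...,None]
    return r@R(c).T+np.array(c['xyz'])
def save(c,n,box=None,s=1):
    im=c['image'][...,::-1]
    if box: im=im[box[1]:box[3],box[0]:box[2]]
    cv2.imwrite(f'pics/{n}.png',cv2.resize(im,None,fx=s,fy=s,interpolation=cv2.INTER_CUBIC))
E
python3 - <<'E'
from h import *
for n in('top','side'):
    c=snap(n); save(c,n+'0',s=1.5); print(n,c['xyz'],R(c).round(3).tolist(),c['vertical_fov'],c['dist_coeffs'])
s=sense(); print(s,tcp_to_grasp)
E
```

```text
top [ 0.38769137 -0.03052321  1.33220074] [[0.003, -0.988, 0.155], [-1.0, -0.003, -0.003], [0.003, -0.155, -0.988]] 53.76999721328243 [0.01136862 0.         0.         0.         0.        ]
side [0.18784449 0.57117746 0.66507891] [[-0.844, -0.329, 0.424], [-0.537, 0.523, -0.662], [-0.004, -0.786, -0.618]] 54.71125418830499 [-0.02568267  0.          0.          0.          0.        ]
{'time_s': 0.1, 'joints': array([-1.43710883e+00,  1.59012138e-01,  1.59808870e+00, -1.68826454e-05,
        1.38619699e+00, -2.10110099e-01]), 'joint_vel': array([ 0.00075692, -0.00222429, -0.00257668,  0.00023094, -0.00122705,
       -0.00019595]), 'joint_efforts': array([-2.59680392e-04, -3.96986103e+01, -3.32338679e+01, -1.47004012e-04,
        4.12966416e-03,  1.81273509e-05]), 'position': array([ 0.19370929, -0.54082161,  0.2304095 ]), 'tcp_rot': array([ 9.85261123e-01,  1.71054942e-01,  2.42800920e-05, -8.52283823e-04]), 'wrist_force': array([-0.24812144,  0.02076753,  1.1704808 ]), 'ft_torque': array([ 0.00033621, -0.04451719,  0.03114018]), 'finger_force': 0.0, 'opening': 0.08552663173850562} 0.0187
```

View pics/top0.png

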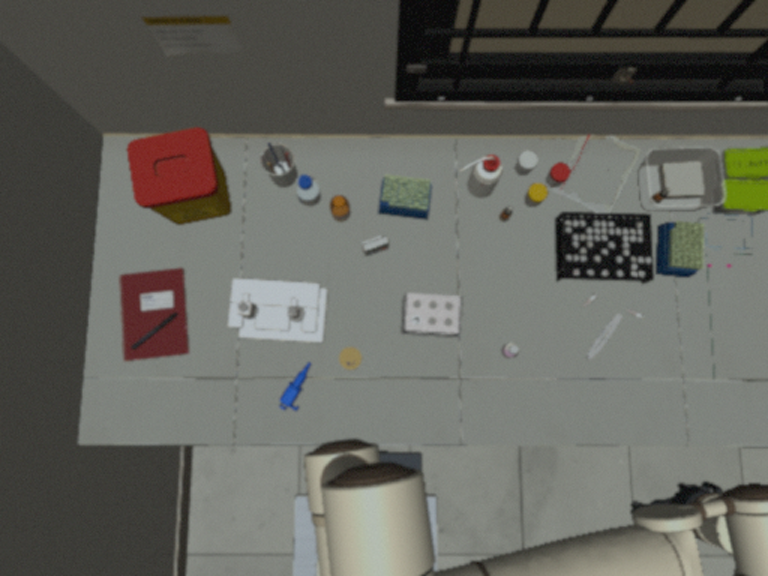

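View pics/side0.png

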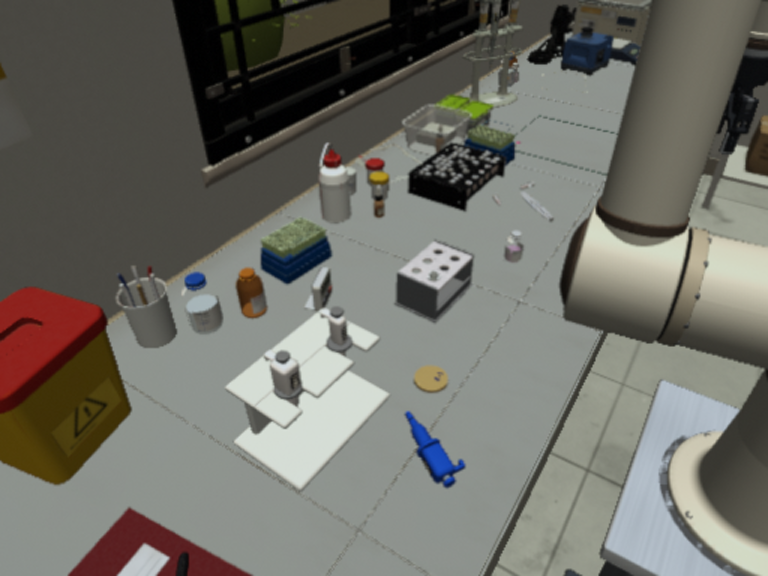

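The top view (1.5x) shows the stand at (278,310) with pipettes at (246,309) and (295,312), and the rack at (432,313). The candidates for the big pipette are those two upright ones plus the blue one lying at (295,387), which is excluded because it is blue. Next I need close crops to tell big from slim and to find the tip's hole.

```bash
python3 - <<'E'
from h import *
t=load('top'); s=load('side')
def crop(c,b,k): return cv2.resize(c['image'][b[1]:b[3],b[0]:b[2],::-1],None,fx=k,fy=k,interpolation=cv2.INTER_CUBIC)
a=crop(t,(145,180,225,235),5); b=crop(t,(260,185,315,230),7)
c=crop(s,(145,195,265,330),4);d=crop(s,(255,155,325,215),5)
def st(a,b):
    w=max(a.shape[1],b.shape[1]); f=lambda i:cv2.copyMakeBorder(i,0,0,0,w-i.shape[1],0); return np.vstack([f(a),f(b)])
cv2.imwrite('pics/t1.png',st(a,b)); 
h=max(c.shape[0],d.shape[0]);g=lambda i:cv2.copyMakeBorder(i,0,h-i.shape[0],0,0,0)
x=np.hstack([g(c),g(d)]);print(x.shape,st(a,b).shape);cv2.imwrite('pics/s1.png',x[:600,:840] if x.shape[1]<=800 else cv2.resize(x,(800,int(x.shape[0]*800/x.shape[1]))))
for n,cc,pts in (('t',t,[(164,206),(196.5,208),(278,209),(288,209)]),('s',s,[(190,248),(225,219)])):
    for p in pts: print(n,p,dep(cc,*p).round(4))
E
```

```text
(540, 830, 3) (590, 400, 3)
t (164, 206) [0.5472 0.2421 0.1827]
t (196.5, 208) [0.5405 0.1417 0.1887]
t (278, 209) [ 0.5532 -0.114   0.0743]
t (288, 209) [ 0.3877 -0.0305  1.3322]
s (190, 248) [0.5397 0.258  0.1706]
s (225, 219) [0.5386 0.1564 0.1615]
```

View pics/t1.png

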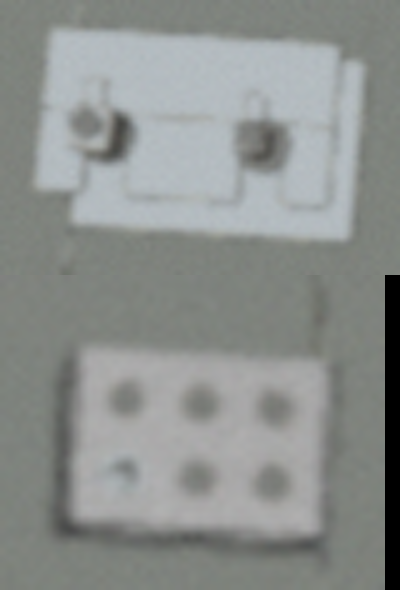

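View pics/s1.png

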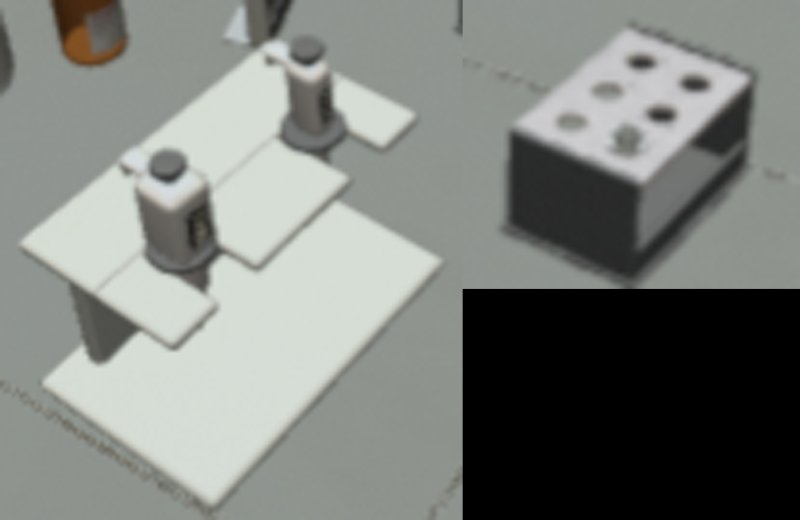

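The near pipette, with the wide handle at top pixel (164,206) and side pixel (190,248), is the big one in slot_a. The far one at (196,208) is slim. The tip stands in the rack's front-row +y hole, at about crop (123,477).

```bash
python3 - <<'E'
from h import *
t=load('top'); s=load('side')
def rect(P):
    r=cv2.minAreaRect((P[:,:2]*1000).astype(np.float32)); return r
for n,c in(('t',t),('s',s)):
    X=cloud(c).reshape(-1,3)
    def box(x0,x1,y0,y1,z0,z1): return X[(X[:,0]>x0)&(X[:,0]<x1)&(X[:,1]>y0)&(X[:,1]<y1)&(X[:,2]>z0)&(X[:,2]<z1)]
    sh=box(.42,.68,.05,.34,.117,.133); print(n,'shelf',len(sh),np.median(sh[:,2]),rect(sh))
    ba=box(.38,.68,.02,.36,.004,.018); print(n,'base',len(ba),np.median(ba[:,2]),rect(ba))
    ra=box(.45,.66,-.25,-.04,.066,.08); print(n,'rack',len(ra),np.median(ra[:,2]),rect(ra))
    tm=box(.45,.66,-.25,-.04,.0775,.1); print(n,'tip',len(tm),tm.mean(0) if len(tm) else 0, tm.round(3).tolist()[:25])
    for nm,y0,y1 in(('big',.2,.3),('slim',.1,.2)):
        h=box(.48,.6,y0,y1,.132,.178);b=box(.48,.6,y0,y1,.178,.2);cl=box(.48,.6,y0,y1,.128,.133)
        print(n,nm,'handle',len(h),h.min(0).round(4),h.max(0).round(4),'but',len(b),b.mean(0).round(4),b.max(0).round(4))
def px(x,y): return 260+(x+.5)/7-.5,185+(y-275+.5)/7-.5
for p in[(126,398),(200,402),(275,408),(123,477),(197,478),(271,482)]: print(p,atz(t,*px(*p),.072).round(4))
E
```

```text
t shelf 1613 0.1251420186248977 ((566.62060546875, 196.35723876953125), (190.2626953125, 107.78761291503906), 86.58985900878906)
t base 1209 0.007395472975809003 ((530.2337036132812, 190.28094482421875), (300.0603332519531, 337.5954895019531), 0.10179714113473892)
t rack 842 0.07245193091053193 ((556.585205078125, -149.1923370361328), (128.88552856445312, 84.59559631347656), 86.68525695800781)
t tip 29 [ 0.54958995 -0.13647911  0.07870266] [[0.597, -0.091, 0.078], [0.593, -0.195, 0.078], [0.586, -0.097, 0.078], [0.587, -0.198, 0.078], [0.583, -0.181, 0.078], [0.579, -0.09, 0.08], [0.559, -0.087, 0.078], [0.56, -0.181, 0.078], [0.556, -0.21, 0.08], [0.553, -0.087, 0.078], [0.549, -0.107, 0.079], [0.549, -0.11, 0.078], [0.549, -0.117, 0.078], [0.546, -0.104, 0.078], [0.546, -0.107, 0.078], [0.546, -0.11, 0.079], [0.546, -0.117, 0.078], [0.539, -0.084, 0.078], [0.539, -0.087, 0.078], [0.539, -0.107, 0.081], [0.536, -0.107, 0.081], [0.535, -0.117, 0.084], [0.533, -0.2, 0.078], [0.526, -0.087, 0.078], [0.526, -0.19, 0.079]]
t big handle 109 [0.5366 0.2108 0.1323] [0.5996 0.2608 0.1779] bu
[... 960 characters left out ...]
0.082], [0.536, -0.106, 0.082], [0.533, -0.106, 0.083], [0.532, -0.109, 0.081], [0.531, -0.113, 0.079], [0.54, -0.104, 0.078], [0.538, -0.105, 0.078], [0.535, -0.104, 0.08], [0.533, -0.107, 0.079], [0.531, -0.109, 0.078], [0.534, -0.104, 0.078]]
s big handle 426 [0.5336 0.2369 0.1322] [0.5821 0.2627 0.1772] but 67 [0.549  0.2491 0.1851] [0.5584 0.2563 0.1886]
s slim handle 237 [0.5323 0.1402 0.1335] [0.5709 0.159  0.1767] but 53 [0.5436 0.149  0.1849] [0.5544 0.1579 0.1879]
(126, 398) [ 0.5767 -0.1129  0.072 ]
(200, 402) [ 0.5749 -0.1485  0.072 ]
(275, 408) [ 0.5721 -0.1845  0.072 ]
(123, 477) [ 0.5385 -0.1112  0.072 ]
(197, 478) [ 0.5381 -0.1466  0.072 ]
(271, 482) [ 0.5363 -0.182   0.072 ]
```

>>> carry_out:
  series: [0,0,0.05,0,0.0854,0.03,0.07,0.07,-0.1,0.0854,0.06,0.13,0.08,-0.2,0.0854,0.09,0.18,0.08,-0.3,0.0854,0.11,0.22,0.08,-0.4,0.0854,0.13,0.27,0.08,-0.4,0.0854,0.15,0.32,0.08,-0.4,0.0854,0.17,0.37,0.08,-0.4,0.0854,0.19,0.41,0.08,-0.4,0.0854,0.21,0.46,0.08,-0.4,0.0854,0.23,0.5,0.08,-0.4,0.0854,0.25,0.54,0.08,-0.4,0.0854]
  grip_force: 60

```text
time_s: 1.3
position: [0.4233, -0.0426, 0.3112]
tcp_rot: [1.0, -0.028, 0.0, 0.0]
wrist_force: [0.9, -1.1, -0.1]
opening: 0.0856
finger_force: 0.0
```

```bash
python3 - <<'E'
from h import *
from scipy.spatial.transform import Rotation as Ro
S=sense(); print(S['position'],S['joints'].round(3),S['time_s'],Ro.from_quat(S['tcp_rot']).as_matrix().round(3).tolist())
s=load('side'); t=load('top')
X=cloud(s).reshape(-1,3)
for z0,z1 in((.14,.15),(.15,.16),(.16,.17)):
    h=X[(X[:,0]>.5)&(X[:,0]<.6)&(X[:,1]>.2)&(X[:,1]<.28)&(X[:,2]>z0)&(X[:,2]<z1)]
    print(len(h),cv2.minAreaRect((h[:,:2]*1000).astype(np.float32)), sorted((h[:,:2]*1000).round(1).tolist())[::6])
# collar seen from both
for n,c in(('t',t),('s',s)):
    print(n,[proj(c,p).round(1).tolist() for p in((.55,.248,.186),(.55,.248,.125),(.5385,-.1115,.082))])
E
```

```text
[ 0.42333979 -0.04257494  0.3111532 ] [-0.386 -0.291  1.868 -0.     1.564  1.241] 1.3 [[0.998, -0.056, 0.0], [-0.056, -0.998, -0.0], [0.0, 0.0, -1.0]]
70 ((543.9268798828125, 255.40858459472656), (34.029579162597656, 16.700708389282227), 38.92793655395508) [[533.9, 246.4], [534.9, 240.9], [535.3, 239.7], [535.4, 253.5], [535.7, 247.1], [536.8, 253.0], [537.8, 258.9], [539.8, 260.7], [543.0, 261.2], [547.8, 260.9], [553.0, 261.1], [558.6, 260.1]]
70 ((544.9868774414062, 254.93634033203125), (34.83849334716797, 16.653779983520508), 37.07685852050781) [[533.6, 245.9], [535.0, 250.2], [535.5, 252.5], [536.0, 253.6], [536.1, 239.9], [537.6, 257.4], [538.9, 258.6], [541.3, 262.4], [544.1, 262.2], [549.5, 261.2], [555.0, 260.8], [560.0, 260.2]]
89 ((556.0610961914062, 254.67459106445312), (47.752113342285156, 23.000492095947266), 14.7304105758667) [[534.1, 244.2], [535.6, 239.6], [535.8, 249.8], [536.0, 246.9], [536.3, 243.8], [536.6, 257.4], [537.1, 258.5], [538.1, 258.0], [540.4, 261.0], [541.5, 262.7], [546.2, 261.9], [549.2, 261.6], [553.6, 261.5], [558.7, 259.9], [575.7, 250.7]]
t [[161.8, 204.9], [166.4, 207.6], [277.4, 213.1]]
s [[188.3, 236.3], [192.3, 258.9], [289.1, 181.5]]
```

>>> carry_out:
  series: [0.02,0.05,0,0,0.0854,0.04,0.095,0,0,0.0854,0.06,0.14,0,0,0.0854,0.08,0.18,0,0,0.0854,0.1,0.22,0,0,0.0854,0.11,0.25,0,0,0.0854,0.12,0.27,-0.02,0,0.0854,0.12,0.28,-0.04,0,0.0854,0.12,0.28,-0.05,0,0.0854,0.12,0.28,-0.05,0,0.0854,0.12,0.28,-0.05,0,0.0854]

```text
time_s: 2.4
position: [0.5433, 0.2346, 0.2619]
tcp_rot: [1.0, -0.028, 0.0, 0.0]
wrist_force: [0.3, -0.4, 0.2]
opening: 0.0856
finger_force: 0.0
```

```bash
python3 - <<'E'
from h import *
S=sense(); print(S['position'],S['joints'].round(3),S['joint_vel'].round(3),S['tcp_rot'].round(4),S['wrist_force'])
E
```

```text
[0.54328739 0.2345993  0.26187987] [ 0.204  0.182  1.51  -0.     1.449  1.832] [-0.003 -0.016 -0.019  0.001 -0.     0.   ] [ 9.996e-01 -2.850e-02  3.000e-04  1.000e-04] [ 0.32594057 -0.38076413  0.19187234]
```

>>> carry_out:
  series: [0.003,0.006,0,0,0.0854,0.0065,0.0125,0,0,0.0854,0.0065,0.0125,-0.03,0,0.0854,0.0065,0.0125,-0.06,0,0.0854,0.0065,0.0125,-0.08,0,0.0854,0.0065,0.0125,-0.1,0,0.0854,0.0065,0.0125,-0.115,0,0.0854,0.0065,0.0125,-0.124,0,0.0854,0.0065,0.0125,-0.124,0,0.0854,0.0065,0.0125,-0.124,0,0.0854]

```text
time_s: 3.4
position: [0.5503, 0.248, 0.1382]
tcp_rot: [1.0, -0.028, 0.001, -0.0]
wrist_force: [-0.2, -0.2, 0.3]
opening: 0.0857
finger_force: 0.0
```

```bash
python3 - <<'E'
from h import *
c=snap('side'); save(c,'side1',(140,170,290,290),5)
E
```

```text
(no output)
```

View pics/side1.png

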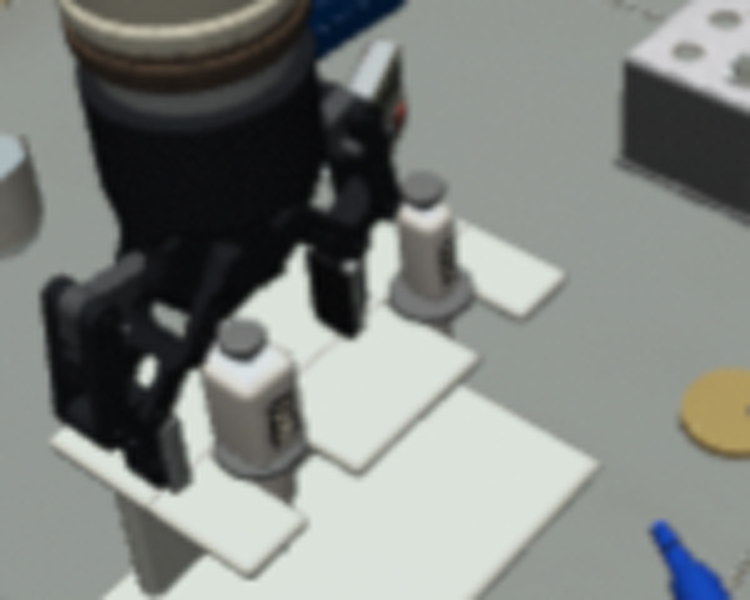

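The view shows the pads at (165,460) and (340,300) on either side of the big handle at (252,405), clear of the slim pipette. I'll close the fingers.

>>> carry_out:
  series: [0,0,0,0,0.05,0,0,0,0,0.03,0,0,0,0,0.02,0,0,0,0,0.015,0,0,0,0,0.015,0,0,0,0,0.015,0,0,0,0,0.015,0,0,0,0,0.015,0,0,0,0,0.015,0,0,0,0,0.015]
  grip_force: 60

```text
time_s: 4.45
position: [0.5499, 0.2478, 0.1376]
tcp_rot: [1.0, -0.028, 0.0, -0.0]
wrist_force: [-1.1, -0.9, 4.4]
opening: 0.0266
finger_force: 59.2
```

>>> carry_out:
  series: [0,0,0.01,0,0.015,0,0,0.03,0,0.015,0,0,0.06,0,0.015,0,0,0.1,0,0.015,0,0,0.13,0,0.015,-0.03,0,0.15,0,0.015,-0.06,-0.01,0.16,0,0.015,-0.09,-0.04,0.16,0,0.015,-0.1,-0.08,0.16,0,0.015,-0.1,-0.12,0.16,0,0.015,-0.1,-0.16,0.16,0,0.015,-0.1,-0.2,0.16,0,0.015]

```text
time_s: 5.65
position: [0.4489, 0.0465, 0.2973]
tcp_rot: [1.0, -0.028, -0.0, -0.0]
wrist_force: [0.4, -0.0, -0.9]
opening: 0.0264
finger_force: 59.2
```

>>> carry_out:
  series: [0.01,-0.04,0,0,0.015,0.03,-0.08,0,0,0.015,0.05,-0.11,0,0,0.015,0.07,-0.135,0,0,0.015,0.08,-0.15,-0.03,0,0.015,0.09,-0.159,-0.06,0,0.015,0.09,-0.159,-0.08,0,0.015,0.09,-0.159,-0.095,0,0.015,0.09,-0.159,-0.1,0,0.015,0.09,-0.159,-0.1,0,0.015]

```text
time_s: 6.65
position: [0.5393, -0.1108, 0.1971]
tcp_rot: [1.0, -0.028, -0.0, -0.0]
wrist_force: [0.6, -0.5, -0.8]
opening: 0.0263
finger_force: 59.3
```

```bash
python3 - <<'E'
from h import *
S=sense(); print(S['position'],S['wrist_force'],S['opening'])
c=snap('side'); b=(240,110,360,210)
t=snap('top')
A=cv2.resize(c['image'][b[1]:b[3],b[0]:b[2],::-1],None,fx=6,fy=6,interpolation=cv2.INTER_CUBIC)
cv2.imwrite('pics/s2.png',A)
P=S['position']
print(proj(c,P-[0,0,.0726]), proj(c,P-[0,0,.0116]), proj(c,(.5385,-.1115,.082)))
E
```

```text
[ 0.53932494 -0.1108371   0.19706899] [ 0.57063777 -0.50037829 -0.83744788] 0.02629827146384616
[289.45295648 168.12179243] [290.54682123 147.50412776] [289.14285106 181.49857428]
```

View pics/s2.png

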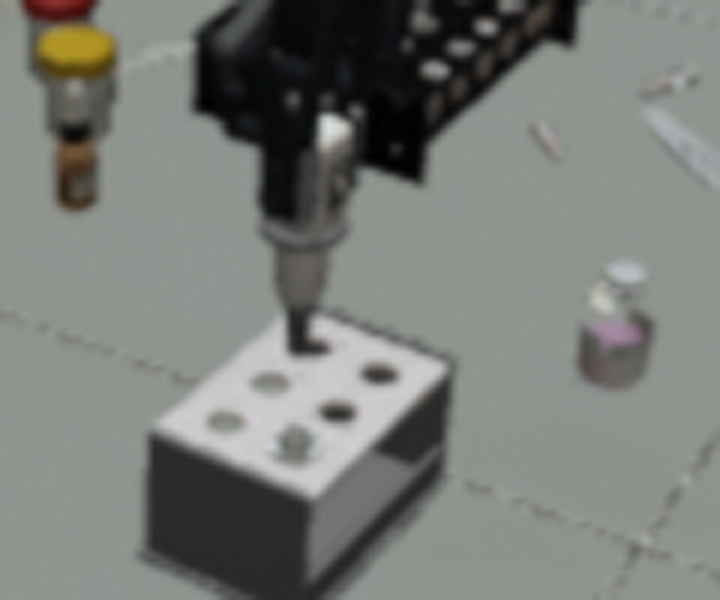

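```bash
python3 - <<'E'
from h import *
from scipy.optimize import least_squares
c=load('side'); X=cloud(c).reshape(-1,3); T=sense()['position']
def fit(z0,z1,r,ctr,rad=.03):
    h=X[(np.hypot(X[:,0]-ctr[0],X[:,1]-ctr[1])<rad)&(X[:,2]>z0)&(X[:,2]<z1)]
    rr=r(h[:,2]) if callable(r) else r
    f=least_squares(lambda p:np.hypot(h[:,0]-p[0],h[:,1]-p[1])-rr,ctr,loss='soft_l1',f_scale=.001)
    print(len(h),f.x.round(4),np.abs(f.fun).mean().round(4),h.min(0).round(3),h.max(0).round(3))
t=T[:2]
fit(.161,.181,.011,t); fit(.186,.1885,.018,t,.025)
nz=T[2]-.0726
fit(nz,nz+.025,lambda z:.004+.1*(z-nz),t,.015)
fit(.0755,.0815,.0075,np.array([.5385,-.1115]),.012)
# rack plate rows: collar/pipette z check
u,v=proj(c,T-[0,0,.0726]);print(u,v)
b=(275,155,303,192)
cv2.imwrite('pics/s3.png',cv2.resize(c['image'][b[1]:b[3],b[0]:b[2],::-1],None,fx=16,fy=16,interpolation=cv2.INTER_CUBIC))
E
```

```text
59 [ 0.5403 -0.1127] 0.0009 [ 0.529 -0.114  0.161] [ 0.549 -0.1    0.18 ]
12 [ 0.541  -0.1122] 0.0007 [ 0.523 -0.114  0.186] [ 0.55  -0.093  0.188]
31 [ 0.5398 -0.112 ] 0.0007 [ 0.534 -0.115  0.127] [ 0.543 -0.106  0.151]
23 [ 0.5384 -0.1106] 0.001 [ 0.532 -0.119  0.076] [ 0.546 -0.1    0.081]
289.23259341250105 167.40893344275617
```

View pics/s3.png

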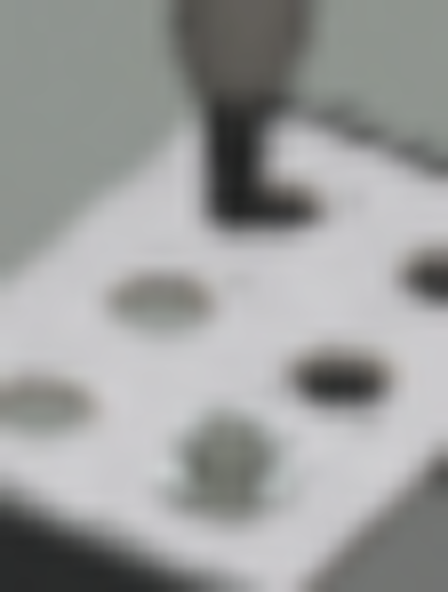

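```bash
python3 - <<'E'
from h import *
c=load('side')
px=lambda x,y:(275+(x+.5)/16-.5,155+(y+.5)/16-.5)
for n,p in dict(b1=(42,404),b2=(162,299),f2=(342,378)).items(): print(n,atz(c,*px(*p),.072).round(4))
a=np.radians(-3.4); ex=np.array([np.cos(a),np.sin(a)]);ey=np.array([-np.sin(a),np.cos(a)])
b1,b2,f2=[atz(c,*px(*p),.072)[:2] for p in((42,404),(162,299),(342,378))]
print('tip from holes',b1-.036*ex,f2+.036*ey,b2-.036*ex+.036*ey)
# tip silhouettes
d=np.array([.424,-.662]);d/=np.hypot(*d)
for q in((.5385,-.1115),(.5384,-.1106),(.5398,-.112)):
    q=np.array(q)
    f=lambda P:((proj(c,P)-[275,155]+.5)*16-.5).round(0)
    print(q,'rimback',f([*(q+.0075*d),.082]),'flangefront',f([*(q-.011*d),.072]),'nozzle end',f([*q,.1971-.0726]),'nozzle front',f([*(q-.004*d),.1971-.0726]),'barrelend34',f([*(q-.0066*d),.1971-.0726+.026]))
E
```

```text
b1 [ 0.575  -0.1129  0.072 ]
b2 [ 0.5728 -0.1491  0.072 ]
f2 [ 0.5364 -0.1457  0.072 ]
tip from holes [ 0.53910743 -0.11071883] [ 0.53854088 -0.1097359 ] [ 0.53902658 -0.11107728]
[ 0.5385 -0.1115] rimback [231. 404.] flangefront [235. 522.] nozzle end [245. 217.] nozzle front [247. 232.] barrelend34 [256. 104.]
[ 0.5384 -0.1106] rimback [229. 407.] flangefront [233. 525.] nozzle end [243. 220.] nozzle front [245. 235.] barrelend34 [253. 107.]
[ 0.5398 -0.112 ] rimback [225. 399.] flangefront [230. 518.] nozzle end [240. 213.] nozzle front [241. 227.] barrelend34 [250.  99.]
```

```bash
python3 - <<'E'
from h import *
c=load('side'); g=cv2.cvtColor(c['image'],cv2.COLOR_RGB2GRAY).astype(float)
def edges(v,u0,u1):
    r=g[v,u0:u1]; lo=r.min(); L=r[:2].mean();Rr=r[-2:].mean()
    x=np.linspace(0,len(r)-1,600); y=np.interp(x,np.arange(len(r)),r); m=x[np.argmin(y)]
    l=x[(x<m)&(y>(L+lo)/2)].max(); rr=x[(x>m)&(y>(Rr+lo)/2)].min(); return u0+l,u0+rr,u0+(l+rr)/2
for v in(152,154,156,158,160,161,162,163,164,165): print(v,[round(e,2) for e in edges(v,280,301)],g[v,282:300].astype(int).tolist())
for v in(180,181,182,183,184,185): print(v,g[v,282:298].astype(int).tolist())
T=np.array([.5393,-.1108,.1971])
for dz in(-.0116-.001,-.03,-.046,-.05,-.06,-.0726): print(dz,proj(c,T+[0,0,dz]).round(2))
E
```

```text
152 [np.float64(285.18), np.float64(294.32), np.float64(289.75)] [146, 146, 143, 119, 85, 78, 82, 84, 87, 87, 86, 86, 103, 131, 144, 145, 146, 146]
154 [np.float64(285.18), np.float64(294.36), np.float64(289.77)] [146, 146, 144, 121, 87, 83, 90, 94, 98, 97, 94, 91, 105, 132, 145, 145, 146, 146]
156 [np.float64(285.11), np.float64(293.99), np.float64(289.55)] [146, 146, 144, 118, 83, 82, 90, 93, 95, 94, 90, 87, 115, 143, 146, 146, 147, 146]
158 [np.float64(285.44), np.float64(293.46), np.float64(289.45)] [147, 146, 144, 129, 98, 83, 87, 91, 92, 91, 89, 103, 130, 145, 147, 146, 146, 146]
160 [np.float64(286.34), np.float64(292.85), np.float64(289.6)] [146, 146, 146, 144, 124, 90, 78, 80, 81, 80, 90, 117, 139, 144, 144, 145, 146, 147]
161 [np.float64(287.05), np.float64(292.82), np.float64(289.93)] [147, 146, 146, 146, 138, 106, 62, 60, 62, 62, 78, 109, 127, 126, 123, 133, 144, 146]
162 [np.float64(287.38), np.float64(291.42), np.float64(289.4)] [146, 146, 146, 148, 153, 122, 53, 44, 50, 76, 118, 138, 129, 112, 111, 122, 131, 140]
163 [np.float64(287.55), np.float64(290.68), np.float64(
[... 349 characters left out ...]
 37, 49, 115, 174, 192, 195, 196, 196, 196, 191, 178]
180 [204, 204, 203, 203, 203, 193, 179, 180, 192, 196, 195, 187, 163, 141, 138, 138]
181 [203, 203, 204, 202, 195, 169, 145, 146, 152, 177, 199, 201, 197, 190, 187, 180]
182 [203, 204, 203, 192, 165, 139, 126, 127, 125, 149, 176, 192, 205, 204, 201, 198]
183 [202, 202, 202, 191, 151, 114, 120, 122, 118, 130, 168, 195, 203, 203, 202, 204]
184 [201, 201, 204, 200, 163, 110, 112, 114, 111, 135, 175, 190, 194, 199, 202, 204]
185 [201, 201, 190, 174, 154, 125, 116, 116, 116, 155, 181, 184, 197, 200, 200, 201]
-0.0126 [290.53 147.85]
-0.03 [290.21 153.9 ]
-0.046 [289.92 159.34]
-0.05 [289.85 160.68]
-0.06 [289.67 164.  ]
-0.0726 [289.46 168.12]
```

>>> carry_out:
  series: [-0.0018,0.0002,0,0,0.015,-0.0018,0.0002,-0.015,0,0.015,-0.0018,0.0002,-0.03,0,0.015,-0.0018,0.0002,-0.038,0,0.015,-0.0018,0.0002,-0.038,0,0.015,-0.0018,0.0002,-0.038,0,0.015]

```text
time_s: 7.35
position: [0.5377, -0.111, 0.1588]
tcp_rot: [1.0, -0.028, -0.0, -0.0]
wrist_force: [0.0, -2.0, -1.2]
opening: 0.0262
finger_force: 59.3
```

```bash
python3 - <<'E'
from h import *
S=sense();print(S['position'],S['wrist_force'])
c=snap('side'); b=(270,150,306,192)
cv2.imwrite('pics/s4.png',cv2.resize(c['image'][b[1]:b[3],b[0]:b[2],::-1],None,fx=14,fy=14,interpolation=cv2.INTER_CUBIC))
g=cv2.cvtColor(c['image'],cv2.COLOR_RGB2GRAY).astype(int)
for v in range(172,187): print(v,g[v,281:299].tolist())
E
```

```text
[ 0.53766476 -0.11096007  0.15884728] [ 0.03072708 -2.00088852 -1.22437296]
172 [195, 179, 157, 144, 136, 107, 82, 84, 89, 89, 90, 112, 161, 195, 201, 201, 200, 198]
173 [179, 145, 131, 128, 127, 108, 80, 73, 78, 80, 90, 142, 189, 203, 204, 202, 200, 198]
174 [184, 155, 144, 143, 142, 134, 101, 58, 55, 60, 92, 158, 197, 203, 204, 202, 199, 196]
175 [197, 185, 173, 164, 164, 162, 124, 53, 42, 52, 107, 172, 199, 201, 200, 199, 198, 197]
176 [201, 199, 196, 191, 190, 188, 144, 56, 38, 51, 114, 176, 194, 185, 171, 174, 179, 188]
177 [202, 202, 202, 202, 201, 198, 153, 57, 34, 54, 130, 175, 159, 132, 116, 118, 127, 148]
178 [203, 204, 203, 202, 202, 200, 158, 67, 40, 65, 140, 169, 126, 77, 64, 64, 71, 98]
179 [201, 205, 204, 202, 202, 198, 159, 73, 44, 69, 135, 173, 147, 86, 63, 60, 66, 100]
180 [191, 204, 204, 203, 203, 200, 165, 84, 54, 101, 163, 192, 187, 162, 142, 138, 139, 160]
181 [195, 203, 203, 203, 202, 193, 159, 103, 79, 107, 165, 198, 201, 197, 190, 188, 180, 185]
182 [201, 203, 204, 204, 192, 165, 138, 118, 112, 116, 147, 175, 192, 204, 204, 201, 198, 198]
183 [202, 202, 202, 202, 191, 151, 115, 119, 121, 116, 129, 167, 196, 202, 203, 203, 204, 206]
184 [202, 201, 202, 203, 199, 162, 109, 112, 114, 111, 135, 174, 190, 194, 199, 201, 204, 206]
185 [202, 201, 201, 190, 173, 153, 124, 115, 115, 116, 156, 181, 184, 197, 200, 200, 202, 200]
186 [200, 201, 202, 193, 173, 147, 131, 125, 124, 125, 151, 173, 186, 199, 201, 201, 198, 183]
```

View pics/s4.png

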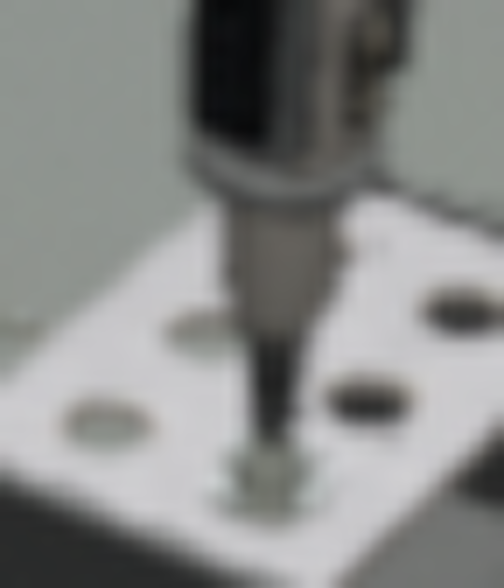

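>>> carry_out:
  series: [0.0003,0.0002,-0.002,0,0.015,0.0003,0.0002,-0.004,0,0.015,0.0003,0.0002,-0.006,0,0.015,0.0003,0.0002,-0.008,0,0.015,0.0003,0.0002,-0.008,0,0.015]

```text
time_s: 7.9
position: [0.5379, -0.1107, 0.1509]
tcp_rot: [1.0, -0.028, -0.0, -0.0]
wrist_force: [-0.9, 0.1, -1.7]
opening: 0.0262
finger_force: 59.3
```

No contact force, so the nozzle entered the mouth. I'll go deeper.

>>> carry_out:
  series: [0,0,-0.002,0,0.015,0,0,-0.004,0,0.015,0,0,-0.006,0,0.015,0,0,-0.007,0,0.015,0,0,-0.008,0,0.015,0,0,-0.008,0,0.015]

```text
time_s: 8.5
position: [0.5381, -0.1108, 0.1431]
tcp_rot: [1.0, -0.028, -0.0, -0.0]
wrist_force: [-0.5, -0.3, -1.5]
opening: 0.0263
finger_force: 59.3
```

```bash
python3 - <<'E'
from h import *
for i in range(4):
    S=sense();print(S['position'].round(4),S['wrist_force'].round(2),S['ft_torque'].round(2)); c=snap('side')
b=(270,150,306,192)
g=cv2.cvtColor(c['image'],cv2.COLOR_RGB2GRAY).astype(int)
for v in range(176,190): print(v,g[v,281:299].tolist())
E
```

```text
[ 0.5381 -0.1108  0.1431] [-0.53 -0.3  -1.48] [-0.02  0.01 -0.05]
[ 0.5381 -0.1108  0.1432] [-0.5  -0.06 -1.02] [-0.07  0.03  0.01]
[ 0.5381 -0.1108  0.1433] [ 0.04  0.44 -1.57] [-0.12  0.07 -0.02]
[ 0.5381 -0.1108  0.1433] [-0.19  0.06 -1.62] [-0.07  0.04 -0.05]
176 [201, 200, 196, 188, 160, 111, 87, 89, 92, 90, 90, 110, 154, 175, 170, 173, 179, 188]
177 [201, 202, 202, 199, 182, 134, 90, 86, 88, 88, 90, 118, 141, 129, 116, 118, 126, 148]
178 [202, 203, 202, 201, 194, 162, 104, 78, 77, 78, 98, 128, 118, 77, 65, 64, 72, 99]
179 [200, 205, 204, 202, 199, 168, 100, 58, 56, 63, 114, 162, 146, 87, 62, 60, 65, 101]
180 [191, 204, 204, 202, 200, 167, 95, 47, 44, 65, 139, 189, 187, 162, 142, 138, 139, 160]
181 [194, 203, 203, 204, 199, 168, 95, 45, 41, 64, 146, 197, 202, 198, 191, 188, 180, 185]
182 [201, 203, 204, 203, 190, 159, 110, 55, 49, 69, 133, 187, 204, 206, 204, 201, 197, 199]
183 [202, 201, 203, 202, 189, 151, 110, 104, 103, 104, 130, 175, 202, 203, 203, 203, 203, 206]
184 [201, 201, 201, 203, 199, 162, 106, 105, 105, 108, 138, 183, 198, 195, 199, 202, 204, 206]
185 [202, 201, 201, 190, 174, 153, 124, 110, 110, 119, 156, 185, 187, 197, 200, 201, 201, 200]
186 [200, 201, 201, 194, 173, 147, 132, 127, 126, 128, 152, 173, 187, 200, 201, 201, 199, 183]
187 [170, 186, 198, 199, 194, 183, 171, 160, 153, 158, 177, 191, 197, 200, 199, 195, 176, 141]
188 [129, 148, 167, 186, 198, 198, 196, 192, 188, 191, 198, 202, 201, 199, 195, 174, 136, 114]
189 [77, 97, 123, 149, 171, 188, 196, 199, 199, 201, 202, 201, 202, 198, 176, 136, 113, 112]
```

>>> carry_out:
  series: [0,0,-0.001,0,0.015,0,0,-0.002,0,0.015,0,0,-0.003,0,0.015,0,0,-0.004,0,0.015,0,0,-0.004,0,0.015,0,0,-0.004,0,0.015]

```text
time_s: 9.3
position: [0.5381, -0.1107, 0.1391]
tcp_rot: [1.0, -0.028, -0.0, -0.0]
wrist_force: [0.1, -0.9, -0.9]
opening: 0.0261
finger_force: 59.3
```

>>> carry_out:
  series: [0,0,-0.0005,0,0.015,0,0,-0.001,0,0.015,0,0,-0.001,0,0.015]

```text
time_s: 9.6
position: [0.5381, -0.1107, 0.1383]
tcp_rot: [1.0, -0.028, -0.0, -0.0]
wrist_force: [0.3, -0.2, -1.0]
opening: 0.0265
finger_force: 59.3
```

>>> carry_out:
  series: [0,0,-0.0005,0,0.015,0,0,-0.001,0,0.015,0,0,-0.001,0,0.015]

```text
time_s: 9.9
position: [0.5382, -0.1108, 0.1377]
tcp_rot: [1.0, -0.028, 0.0, -0.0]
wrist_force: [-2.2, -0.1, 4.0]
opening: 0.0265
finger_force: 59.8
```

>>> carry_out:
  series: [0,0,-0.0003,0,0.015,0,0,-0.0003,0,0.015,0,0,-0.0003,0,0.015]

```text
time_s: 10.2
position: [0.5383, -0.1108, 0.1375]
tcp_rot: [1.0, -0.028, 0.0, 0.0]
wrist_force: [-2.5, 1.1, 5.5]
opening: 0.0264
finger_force: 60.0
```

>>> carry_out:
  series: [0,0,-0.0004,0,0.015,0,0,-0.0005,0,0.015,0,0,-0.0005,0,0.015]

```text
time_s: 10.5
position: [0.5383, -0.1108, 0.1373]
tcp_rot: [1.0, -0.028, 0.0, 0.0]
wrist_force: [-2.2, 2.0, 6.4]
opening: 0.0262
finger_force: 60.2
```

```bash
python3 - <<'E'
from h import *
for i in range(4):
    S=sense();print(S['position'].round(4),S['wrist_force'].round(2),S['ft_torque'].round(2)); c=read_camera('side')
E
```

```text
[ 0.5383 -0.1108  0.1373] [-2.19  2.    6.38] [ 0.3   0.61 -0.02]
[ 0.5383 -0.1108  0.1373] [-2.42  1.34  6.77] [0.26 0.63 0.06]
[ 0.5383 -0.1108  0.1373] [-2.4   1.07  6.69] [0.26 0.66 0.02]
[ 0.5383 -0.1108  0.1373] [-2.59  1.01  7.2 ] [0.31 0.65 0.02]
```

>>> carry_out:
  series: [-0.0003,0.0001,0,0,0.015,-0.0005,0.0002,0,0,0.015,-0.0005,0.0002,0,0,0.015]

```text
time_s: 11.0
position: [0.5382, -0.1108, 0.1373]
tcp_rot: [1.0, -0.028, 0.001, 0.0]
wrist_force: [-1.0, 0.6, 5.8]
opening: 0.0263
finger_force: 60.2
```

>>> carry_out:
  series: [0,0,-0.0005,0,0.015,0,0,-0.0005,0,0.015,0,0,-0.0005,0,0.015]

```text
time_s: 11.3
position: [0.5382, -0.1108, 0.1371]
tcp_rot: [1.0, -0.028, 0.001, 0.0]
wrist_force: [-2.3, 1.2, 6.9]
opening: 0.0262
finger_force: 60.4
```

>>> carry_out:
  series: [-0.0003,0,-0.0005,0,0.015,-0.0005,0.0002,-0.001,0,0.015,-0.0005,0.0002,-0.001,0,0.015]

```text
time_s: 11.6
position: [0.5382, -0.1107, 0.1369]
tcp_rot: [1.0, -0.028, 0.001, 0.0]
wrist_force: [-2.4, 1.1, 9.5]
opening: 0.0268
finger_force: 60.6
```

```bash
python3 - <<'E'
from h import *
for i in range(3):
    S=sense();print(S['position'].round(4),S['wrist_force'].round(2),S['tcp_rot'].round(4)); c=snap('side')
b=(262,138,308,192)
cv2.imwrite('pics/s5.png',cv2.resize(c['image'][b[1]:b[3],b[0]:b[2],::-1],None,fx=11,fy=11,interpolation=cv2.INTER_CUBIC))
E
```

```text
[ 0.5382 -0.1107  0.1369] [-2.42  1.11  9.49] [ 9.996e-01 -2.810e-02  1.200e-03  5.000e-04]
[ 0.5382 -0.1108  0.1369] [-1.71  1.21 10.42] [ 9.996e-01 -2.810e-02  1.300e-03  4.000e-04]
[ 0.5381 -0.1107  0.1368] [-3.57  2.12 10.13] [ 9.996e-01 -2.810e-02  1.200e-03  4.000e-04]
```

View pics/s5.png

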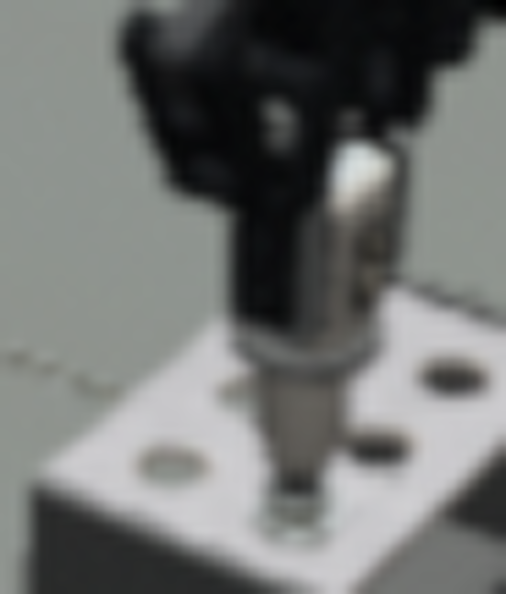

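The nozzle at crop (297,480) is seated in the tip, with the pipette upright. The net push is about 11.5 N, so a bit more is needed.

>>> carry_out:
  series: [0,0,-0.0004,0,0.015,0,0,-0.0007,0,0.015,0,0,-0.0007,0,0.015,0,0,-0.0007,0,0.015]

```text
time_s: 12.15
position: [0.5382, -0.1108, 0.1366]
tcp_rot: [1.0, -0.028, 0.001, 0.0]
wrist_force: [-3.9, 2.5, 12.9]
opening: 0.0262
finger_force: 60.9
```

```bash
python3 - <<'E'
from h import *
for i in range(4):
    S=sense();print(S['position'].round(4),S['wrist_force'].round(2)); c=read_camera('side')
E
```

```text
[ 0.5382 -0.1108  0.1366] [-3.87  2.54 12.89]
[ 0.5383 -0.1108  0.1366] [-3.32  1.53 12.42]
[ 0.5382 -0.1107  0.1366] [-3.67  1.9  12.13]
[ 0.5382 -0.1107  0.1366] [-2.24  1.26 12.44]
```

>>> carry_out:
  series: [0,0,-0.0002,0,0.015,0,0,-0.0003,0,0.015,0,0,-0.0003,0,0.015,0,0,-0.0003,0,0.015]

```text
time_s: 12.75
position: [0.5383, -0.1108, 0.1365]
tcp_rot: [1.0, -0.028, 0.001, 0.0]
wrist_force: [-4.0, 1.7, 14.1]
opening: 0.0264
finger_force: 61.1
```

>>> carry_out:
  series: [0.0003,0,0.001,0,0.015,0.0005,0,0.003,0,0.015,0.0005,0,0.006,0,0.015,0.0005,0,0.01,0,0.015,0.0005,0,0.015,0,0.015,0.0005,0,0.02,0,0.015]

```text
time_s: 13.35
position: [0.5376, -0.1104, 0.1542]
tcp_rot: [1.0, -0.028, -0.0, -0.0]
wrist_force: [-0.3, 0.0, -1.7]
opening: 0.0264
finger_force: 59.3
```

>>> carry_out:
  series: [0,0,0.008,0,0.015,0,0,0.016,0,0.015,0,0,0.026,0,0.015,0,0,0.036,0,0.015,0,0,0.048,0,0.015,0,0,0.06,0,0.015,0,0,0.07,0,0.015,0,0,0.08,0,0.015,0,0,0.09,0,0.015,0,0,0.1,0,0.015,0,0,0.1,0,0.015]

```text
time_s: 14.45
position: [0.5385, -0.1108, 0.2559]
tcp_rot: [1.0, -0.028, 0.001, 0.001]
wrist_force: [0.3, -0.2, -1.8]
opening: 0.0263
finger_force: 59.2
```

```bash
python3 - <<'E'
from h import *
S=sense();print(S['position'].round(4),S['wrist_force'].round(2),S['tcp_rot'].round(4),S['opening'])
c=snap('side'); b=(240,70,360,190); t=snap('top')
cv2.imwrite('pics/s6.png',cv2.resize(c['image'][b[1]:b[3],b[0]:b[2],::-1],None,fx=5,fy=5,interpolation=cv2.INTER_CUBIC))
E
```

```text
[ 0.5385 -0.1108  0.2559] [ 0.34 -0.25 -1.75] [ 9.996e-01 -2.810e-02  1.500e-03  6.000e-04] 0.02634131183893904
```

View pics/s6.png

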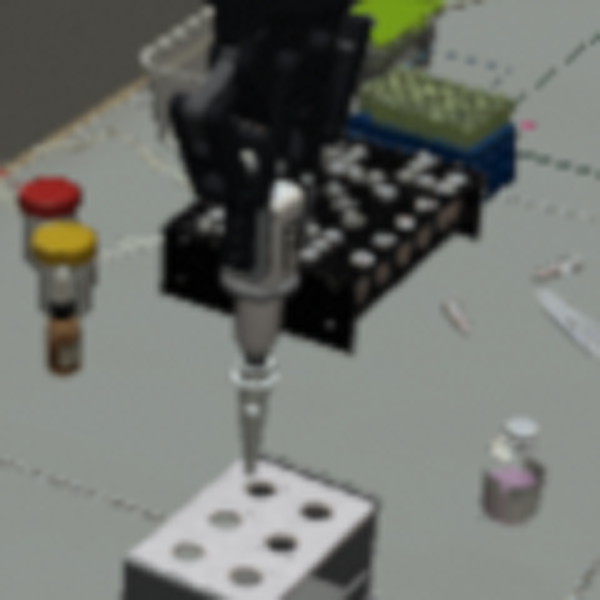

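The tip is on the pipette, with its flange at (255,375) and its point at (250,475), and the hole is empty. I'll carry it round the front of the slim pipette to above slot_a.

>>> carry_out:
  series: [0,0,0.01,0,0.015,-0.01,0.01,0.025,0,0.015,-0.03,0.03,0.04,0,0.015,-0.05,0.055,0.045,0,0.015,-0.07,0.085,0.045,0,0.015,-0.085,0.115,0.045,0,0.015,-0.09,0.15,0.045,0,0.015,-0.09,0.185,0.045,0,0.015,-0.09,0.22,0.045,0,0.015,-0.09,0.25,0.045,0,0.015,-0.09,0.275,0.045,0,0.015,-0.09,0.3,0.045,0,0.015]

```text
time_s: 15.75
position: [0.4473, 0.1908, 0.2992]
tcp_rot: [1.0, -0.028, -0.0, 0.0]
wrist_force: [-0.2, -0.8, -1.0]
opening: 0.0263
finger_force: 59.2
```

>>> carry_out:
  series: [0,0.02,0,0,0.015,0,0.04,0,0,0.015,0,0.052,0,0,0.015,0.015,0.0585,0,0,0.015,0.035,0.0585,0,0,0.015,0.055,0.0585,0,0,0.015,0.075,0.0585,0,0,0.015,0.09,0.0585,0,0,0.015,0.1,0.0585,0,0,0.015,0.1,0.0585,0,0,0.015,0.1,0.0585,0,0,0.015]

```text
time_s: 16.85
position: [0.5473, 0.248, 0.2989]
tcp_rot: [1.0, -0.028, -0.0, 0.0]
wrist_force: [-0.6, -0.3, -1.5]
opening: 0.0265
finger_force: 59.2
```

```bash
python3 - <<'E'
from h import *
S=sense();print(S['position'].round(4),S['wrist_force'].round(2),S['tcp_rot'].round(4),S['opening'])
c=snap('side'); t=snap('top')
X=cloud(c).reshape(-1,3); T=S['position']
from scipy.optimize import least_squares
for z0,z1,r in((T[2]-.034,T[2]-.015,.011),(T[2]-.060,T[2]-.05,.006)):
    h=X[(np.hypot(X[:,0]-T[0],X[:,1]-T[1])<.02)&(X[:,2]>z0)&(X[:,2]<z1)]
    f=least_squares(lambda p:np.hypot(h[:,0]-p[0],h[:,1]-p[1])-r,T[:2],loss='soft_l1',f_scale=.001); print(len(h),f.x)
b=(140,120,260,310)
cv2.imwrite('pics/s7.png',cv2.resize(c['image'][b[1]:b[3],b[0]:b[2],::-1],None,fx=3,fy=3,interpolation=cv2.INTER_CUBIC))
E
```

```text
[0.5473 0.248  0.2989] [-0.57 -0.28 -1.55] [ 9.996e-01 -2.820e-02 -4.000e-04  1.000e-04] 0.02649768811137494
98 [0.54888731 0.24687211]
50 [0.5475247  0.24823832]
```

>>> carry_out:
  series: [0.002,0,-0.01,0,0.015,0.002,0,-0.025,0,0.015,0.002,0,-0.04,0,0.015,0.002,0,-0.055,0,0.015,0.002,0,-0.07,0,0.015,0.002,0,-0.085,0,0.015,0.002,0,-0.1,0,0.015,0.002,0,-0.11,0,0.015,0.002,0,-0.12,0,0.015,0.002,0,-0.13,0,0.015,0.002,0,-0.14,0,0.015,0.002,0,-0.14,0,0.015]

```text
time_s: 18.15
position: [0.5486, 0.2479, 0.1571]
tcp_rot: [1.0, -0.028, -0.001, 0.0]
wrist_force: [-1.5, 0.1, -3.1]
opening: 0.0266
finger_force: 59.2
```

>>> carry_out:
  series: [0,0,-0.005,0,0.015,0,0,-0.01,0,0.015,0,0,-0.014,0,0.015,0,0,-0.017,0,0.015,0,0,-0.018,0,0.015,0,0,-0.018,0,0.015]

```text
time_s: 18.75
position: [0.5496, 0.2481, 0.1409]
tcp_rot: [1.0, -0.028, -0.0, 0.0]
wrist_force: [0.5, -0.5, -1.7]
opening: 0.0262
finger_force: 59.2
```

Now the last few millimetres, until the collar rests on the shelf.

>>> carry_out:
  series: [0,0,-0.001,0,0.015,0,0,-0.002,0,0.015,0,0,-0.0025,0,0.015,0,0,-0.0025,0,0.015]

```text
time_s: 19.15
position: [0.5496, 0.2481, 0.1384]
tcp_rot: [1.0, -0.028, -0.0, 0.0]
wrist_force: [0.2, -0.3, -1.3]
opening: 0.0264
finger_force: 59.2
```

>>> carry_out:
  series: [0,0,-0.0005,0,0.015,0,0,-0.001,0,0.015,0,0,-0.001,0,0.015]

```text
time_s: 19.45
position: [0.5497, 0.2481, 0.1377]
tcp_rot: [1.0, -0.028, 0.0, -0.0]
wrist_force: [0.1, -0.1, -1.0]
opening: 0.0261
finger_force: 59.5
```

```bash
python3 - <<'E'
from h import *
S=sense();print(S['position'].round(4),S['wrist_force'].round(2),S['opening'])
c=snap('side')
for n in('a',):
    b=(140,150,250,300)
    cv2.imwrite('pics/s8.png',cv2.resize(c['image'][b[1]:b[3],b[0]:b[2],::-1],None,fx=4,fy=4,interpolation=cv2.INTER_CUBIC))
E
```

```text
[0.5497 0.2481 0.1377] [ 0.06 -0.06 -1.02] 0.02609196138498707
```

>>> carry_out:
  series: [0,0,-0.0005,0,0.015,0,0,-0.0008,0,0.015,0,0,-0.0008,0,0.015]

```text
time_s: 19.8
position: [0.5497, 0.2481, 0.1376]
tcp_rot: [1.0, -0.028, 0.0, 0.0]
wrist_force: [-3.0, -0.7, 5.3]
opening: 0.0266
finger_force: 60.2
```

>>> carry_out:
  series: [0,0,0.0005,0,0.027,0,0,0.0005,0,0.03,0,0,0.0005,0,0.035,0,0,0.0005,0,0.045,0,0,0.0005,0,0.06,0,0,0.0005,0,0.075,0,0,0.0005,0,0.0854,0,0,0.0005,0,0.0854,0,0,0.0005,0,0.0854,0,0,0.0005,0,0.0854]

```text
time_s: 20.8
position: [0.5496, 0.2481, 0.1372]
tcp_rot: [1.0, -0.028, -0.0, 0.0]
wrist_force: [-0.2, -0.7, 0.1]
opening: 0.0855
finger_force: 0.0
```

>>> carry_out:
  series: [0,0,0.01,0,0.0854,0,0,0.025,0,0.0854,0,0,0.045,0,0.0854,0,0,0.07,0,0.0854,0,0,0.1,0,0.0854,0,0,0.13,0,0.0854,0,0,0.16,0,0.0854,-0.03,-0.03,0.17,0,0.0854,-0.06,-0.06,0.17,0,0.0854,-0.09,-0.1,0.17,0,0.0854,-0.1,-0.14,0.17,0,0.0854,-0.1,-0.14,0.17,0,0.0854]

```text
time_s: 22.0
position: [0.449, 0.1049, 0.3092]
tcp_rot: [1.0, -0.03, 0.002, 0.001]
wrist_force: [0.4, 0.5, 0.7]
opening: 0.0852
finger_force: 0.0
```

```bash
python3 - <<'E'
from h import *
S=sense();print(S['position'].round(4),S['wrist_force'].round(2),S['opening'],S['time_s'])
c=snap('side')
A=cv2.resize(c['image'][150:330,130:330,::-1],None,fx=3.3,fy=3.3,interpolation=cv2.INTER_CUBIC); print(A.shape)
cv2.imwrite('pics/s9.png',A)
E
```

```text
[0.449  0.1049 0.3092] [0.37 0.55 0.65] 0.08520981466309469 22.0
(594, 660, 3)
```

View pics/s9.png

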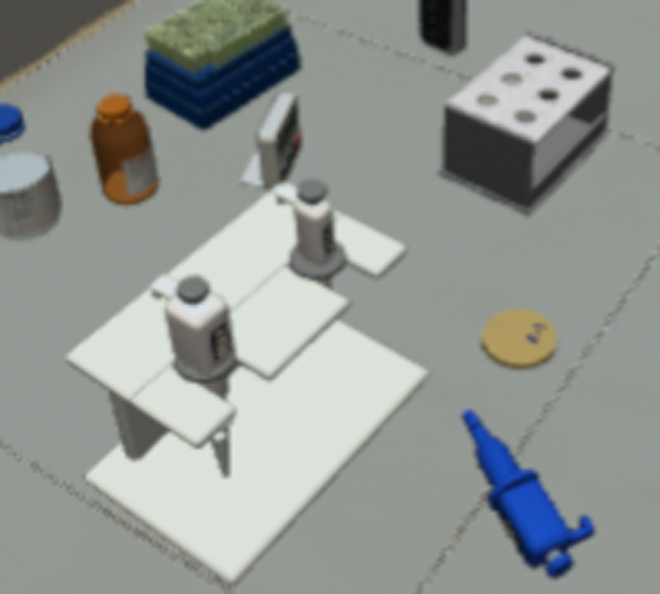

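The big pipette hangs upright in slot_a at (200,330) with the tip still on, its point near (225,470). The rack is empty and the other things are undisturbed, so I'll hand in.

```bash
python3 -c "
from workcell import sign_off; print(sign_off())"
```

```text
the job is handed in; nothing more can be done
None
```

The job is handed in: the big pipette hangs upright in slot_a with the tip still on, seated with about 15 N of push; the robot's clock read about 22 s, but I viewed 11 pictures, one over the limit of 10.

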